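# Release the jammed drawer of a sensor test fixture with the release pin

### The arm

A 6-joint arm with a two-finger parallel gripper is mounted at the origin on a cart in front of the work surface, level with it; the furniture and walls round the work are solid. World frame = base frame: x ahead of the robot, y to its left, z up, the work surface at z = 0. Lengths are in m, angles in rad, forces in N, time in s.
With the tool pointing down it reaches from about 0.375 to 0.9 m from the base axis. Payload 3.1 kg.
Tool frame: the origin (TCP) lies between the finger pads; the fingertips stand 17 mm ahead of it and the grasp point (between the pads) lies 2 mm behind it; z points along the fingers, y is the line along which they close (so a half turn about z gives the same grasp; the last joint's range is limited). The gripper opens to 85 mm and grips with 20 to 120 N. Pads are 22 mm wide; open, the fingers measure 114 mm over their backs; the gripper's body (76 mm by 85 mm) begins 54 mm behind the grasp point. The pads swing forward as they close: fully open they stand 13 mm farther back than shut.
Start: joints at [-0.178, 0.527, 1.433, -0, 1.181, -0.178], TCP at [0.625, 0, 0.248] pointing down, gripper open.
Joint ranges: [-3.08, 3.08], [-0.75, 2.2], [0.22, 2.44], [-1.43, 4.57], [0, 2.65], [-2.85, 2.85]. Speed limits (rad/s): [2.79, 2.79, 3.14, 3.14, 3.14, 3.14].

### API

Orientations are given as a unit quaternion [x, y, z, w].
In Python, from station import sense, vision, order gives the robot as it stands.
- The arm moves only by the shell command python3 -m crank 'ROWS' [OPENING] [FORCE]. ROWS is JSON, a list of rows, each an object with "dp": the shift along the world's x, y, z in units of 30 mm (1.0 is 30 mm), a list of three; "angular": the turn, a rotation vector about the world's x, y, z in degrees, a list of three. In form: [{"dp": [dx, dy, dz], "angular": [ax, ay, az]}, ...]. A call has 1 to 20 rows; each row shifts and turns the commanded pose from where the row before left it; what a row does not reach is not made up. A row lasts 1/10 s, in which the tool goes at most 50 mm and 8.59 degrees, less where a joint would pass 70% of its speed; a pose out of reach is approached as far as the arm can. A call is refused whole if a number of a shift passes 1 or a number of a turn 8.59, either way. A call with a gripper value outside its range is refused whole. OPENING is the closure, from 0 (fully open) to 1 (shut), set as the call begins (- or left out, the last holds). The fingers move at their own pace and stop on an object; FORCE is the grip in N (left out, the last holds). Time passes only in rows, so rows that do not move let the fingers close. It gives the time, the measured TCP pose, the force, the opening and the grip force at its end, in the units of the state.
- sense(): the state, without advancing time (a new reading comes with each control period).
- vision.snapshot(name): name is "scene" or "side" or "wrist"; returns a dict with "image" (480x640x3 uint8, blue, green, red), "range_z" (480x640 float32, m along the optical axis (not along the pixel's ray), 0 where there is no reading), "mtx" (3x3 intrinsics, pixels), "dist" ([k1, k2, p1, p2, k3] as OpenCV has them; the pictures are not rectified), "pose" (4x4, takes a point from camera to world coordinates); the wrist camera has in their place "mount" (4x4, takes a point from camera to tool coordinates, whose origin is the TCP and whose axes are the flange's). Camera axes: x right, y down, z forward; pixel columns grow to the right and rows downward; lengths in m; the calibration is good to about 2 mm. A picture is of the moment at which its call begins: read the wrist's pose just before it.
- order.sign_off(): hands the job in; it is judged then, once.
The state is a dict: "t": time; "q": joint angles; "qd": joint speeds; "tau": joint torques, N m; "tcp_pos": TCP position; "tool_rot": TCP orientation; "force": force on the tool from outside, world axes, zero at the start; "ft_torque": the same for the moment, N m; "finger_gap": opening from 0.0 (shut) to 1.0 (fully open); "gripper_force": force on a finger pad.
Only numpy, scipy, OpenCV 4.12 (cv2) and the standard library are available. Lean on these libraries where they do the work, as an engineer would, in place of code of your own. Each camera call takes 0.05 s, during which the arm holds its last target. There are 200 camera calls.

### The job

The drawer of the sensor test fixture has locked. Take the release pin from its block, push it gently down through the small access hole in the cover until the hidden spring latch lets go and the drawer springs out a little; do not force it, the latch is delicate. Then put the pin back in its block, standing upright and fully seated, and pull the drawer out by its knob all the way to its stop, with the sensor still lying in its nest.

Things in the scene. Friction and masses are not known exactly. Their poses are not given: they have to be found in the camera images.
- test_fixture: Sensor test fixture bolted down: dark base plate 144 x 128 x 10 mm, housing 120 (x) x 100 (y) mm, flat grey cover, top 60 mm above the bench. Origin: centre of underside; x to the back, drawer comes out along -x. Hidden latch: its spring resists with 5 N at first to 10 N, it frees the drawer after 4 mm of travel, solid stop at 6 mm; over 25 N bends it. Keep it down 0.5 s while the damped drawer creeps out.
- access_hole (a point): Centre of the access hole at the cover's top face (z = 60 mm), 36 mm behind and 24 mm left of the fixture's middle, in a brass ring 17 mm wide. Straight down, 6.5 mm wide, 1.5 mm chamfer, through the 8 mm cover. Out of sight below it is the latch's flat striker, 11 mm wide, at a height that differs from fixture to fixture: the pin's tip first touches it 12 to 34 mm below the cover's top.
- drawer_knob (a point): Middle of the drawer's black knob: a cylinder 22 mm in diameter, 22 mm long, along the fixture's x, 32 mm above the bench, 91.5 mm in front of the fixture's middle when shut; moves with the drawer. It stands 14 mm clear of the drawer's face on a neck of 14 mm; nothing is beside it.
- drawer (a joint): How far the drawer is out, m: 0 locked shut, about 0.022 after it has sprung out by itself (in about a second), 0.060 at its end stop. Once released it slides against 1.5 N of friction and stays where it is left.
- pin_handle (a point): Middle of the release pin's ribbed orange and black handle: cylinder 16 mm in diameter, 45 mm long, along the pin's z (up as it stands). Below it a steel flange 20 mm wide, 3 mm thick, then a round-ended steel rod 4 mm in diameter, 50 mm long. 98 mm in all, about 60 g; turns freely in its block.
- pin_tip (a point): Lower end of the pin's rod, 75.5 mm below the handle's middle along the pin's axis; z is the pin's axis, towards the handle.
- holder_mouth (a point): Centre of the mouth of the pin's parking block, at its top face 60 mm above the bench: aluminium, 30 x 30 mm, on a dark foot 58 x 46 mm, fixed, with a vertical bore 10 mm wide (2 mm chamfer), 53 mm deep. The pin hangs in it by its flange, which lies on the top face.
- seated_sensor: Round white metal sensor, 38 mm in diameter and 13 mm high, lying loose in the round 41 mm pocket (6 mm deep) of the drawer's nest, 63.5 mm behind the knob's middle; hidden while the drawer is shut. Origin: centre of its underside.

How it is judged:
On the way:
1. with the pin's rod down the access hole, the latch lets go and the drawer moves out (value of joint drawer above 0.004 m and z of pin_tip in the frame of access_hole below -0.012 m and horizontal distance between pin_tip and access_hole below 0.008 m), for 0.1 s.
At the end, for the whole second after the job is handed in: The drawer is out to its stop (at least 54 of 60 mm) and at rest, the pin stands upright in its block's bore, seated on its flange (rod at least 46 of 50 mm below the mouth, tilt under 0.1 rad), and the sensor lies in its nest (value of joint drawer above 0.054 m and horizontal distance between pin_tip and holder_mouth below 0.006 m and z of pin_tip in the frame of holder_mouth below -0.046 m and angle between pin_tip's own z axis and vertical below 0.1 rad and z of seated_sensor in the frame of drawer_knob below -0.012 m and horizontal distance between seated_sensor and drawer_knob between 0.058 and 0.069 m and velocity of joint drawer below 0.01 m/s and linear speed of seated_sensor below 0.02 m/s); the robot touches nothing.
It fails at once if the pin is pressed against the fixture or its latch with more than 25 N (contact force between release_pin and test_fixture above 25 N).
It also fails if it takes over 56 s, if anything falls off the work surface, if the arm or the gripper's body presses on something with over 40 N, if the wrist force passes 120 N, or if a joint passes its speed limit or range.

## Working session

There is one attempt and no reset: what is moved stays moved. The work goes in short steps, Python scripts to look and compute and a shell command to move; the robot and the scene stay as the last step left them, time stands still between calls to the robot, and variables do not carry over. Pictures are saved under pics/ and viewed, at most 10 in all, crops included, and the job is handed in when it is done.

```bash
mkdir -p pics; cat > h.py <<'E'
import numpy as np, cv2
from scipy.spatial.transform import Rotation as R
from station import sense, vision, order
def snap(n,f=None):
    s=sense(); d=vision.snapshot(n)
    if 'pose' in d: P=np.array(d['pose'])
    else:
        T=np.eye(4);T[:3,:3]=R.from_quat(s['tool_rot']).as_matrix();T[:3,3]=s['tcp_pos'];P=T@np.array(d['mount'])
    d['P']=P
    if f: cv2.imwrite(f,d['image'])
    return d
def ray(d,u,v):
    p=cv2.undistortPoints(np.array([[[u,v]]],float),np.array(d['mtx']),np.array(d['dist']))[0,0]
    return np.array([p[0],p[1],1.])
def onz(d,u,v,z):
    r=d['P'][:3,:3]@ray(d,u,v);o=d['P'][:3,3]
    return o+r*(z-o[2])/r[2]
def dep(d,u,v):
    return (d['P']@np.append(ray(d,u,v)*d['range_z'][int(v),int(u)],1))[:3]
def proj(d,p):
    q=np.linalg.inv(d['P'])@np.append(p,1)
    return cv2.projectPoints(q[None,:3],np.zeros(3),np.zeros(3),np.array(d['mtx']),np.array(d['dist']))[0].ravel()
E
python3 - <<'E'
from h import *
import pickle
s=sense();print(s)
for n in("scene","wrist"):
    d=snap(n,f"pics/{n}0.png");pickle.dump(d,open(n+"0.pkl","wb"));print(n,d['P'].round(3).tolist())
E
```

```text
{'t': 0.0, 'q': array([-1.78491904e-01,  5.28466717e-01,  1.43393140e+00, -2.71697344e-05,
        1.18140894e+00, -1.78533078e-01]), 'qd': array([-0.00060632,  0.00124036, -0.00089191, -0.00146358, -0.00210536,
        0.00133641]), 'tau': array([ 2.50220628e-04, -4.42344439e+01, -1.78024775e+01, -2.06930472e-04,
        8.36740597e-03,  2.24214921e-05]), 'tcp_pos': array([6.24301188e-01, 1.53453638e-04, 2.47323999e-01]), 'tool_rot': array([ 7.07088134e-01,  7.07124561e-01, -6.41768166e-04, -9.02320463e-04]), 'force': array([-0.0177385 , -0.42824938, -0.93025131]), 'ft_torque': array([-0.02603943,  0.02189107,  0.02644827]), 'gripper_force': 0.0, 'finger_gap': 1.0018916294743938}
scene [[0.425, -0.528, 0.736, -0.048], [-0.905, -0.23, 0.357, -0.384], [-0.019, -0.818, -0.575, 0.557], [0.0, 0.0, 0.0, 1.0]]
wrist [[1.0, 0.001, -0.002, 0.624], [0.0, -0.964, -0.264, 0.066], [-0.002, 0.264, -0.964, 0.373], [0.0, 0.0, 0.0, 1.0]]
```

View pics/scene0.png

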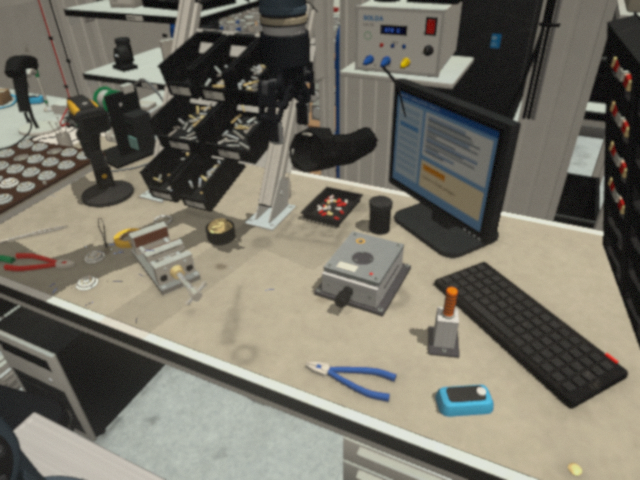

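View pics/wrist0.png

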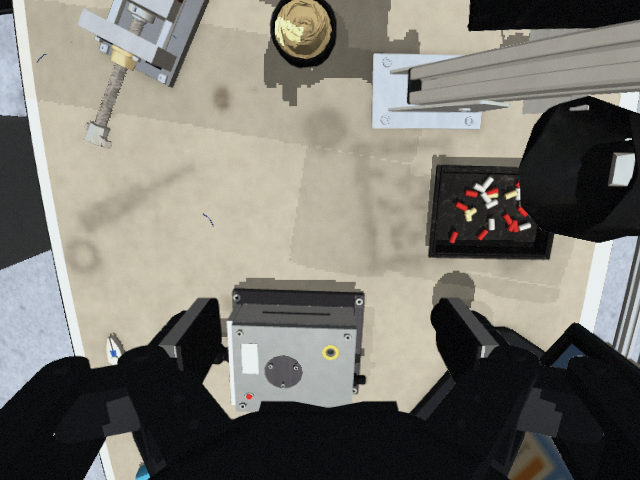

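The scene camera shows the fixture around (365,270), with its brass ring near (373,242). The pin's orange handle is at (451,300) in its block at (446,330). In the wrist view the brass ring is at (331,352) and the cover spans roughly (230–360, 318–410).

```bash
python3 - <<'E'
from h import *
import pickle
w=pickle.load(open('wrist0.pkl','rb'));s=pickle.load(open('scene0.pkl','rb'))
hsv=cv2.cvtColor(w['image'],cv2.COLOR_BGR2HSV)
m=cv2.inRange(hsv,(20,150,120),(35,255,255));m[:320]=0;m[:,:230]=0;m[:,370:]=0;m[400:]=0
ys,xs=np.nonzero(m);c=((xs.min()+xs.max())/2,(ys.min()+ys.max())/2);print('ring',c,len(xs),onz(w,*c,.06),dep(w,*c))
for p in((238,292),(362,296),(229,319),(355,322)):print(p,dep(w,*p))
print('edge dir',onz(w,355,322,.06)-onz(w,230,319,.06))
hs=cv2.cvtColor(s['image'],cv2.COLOR_BGR2HSV)
m=cv2.inRange(hs,(5,150,120),(18,255,255));m[:280]=0;m[330:]=0;m[:,:435]=0;m[:,470:]=0
ys,xs=np.nonzero(m);print('pin',xs.min(),xs.max(),ys.min(),ys.max())
for v in range(ys.min(),ys.max()+1,4):
  x=xs[ys==v]
  if len(x):print(v,x.mean(),dep(s,round(x.mean()),v))
print('ring scene',onz(s,373,241,.06), 'knob',onz(s,343,297,.032))
E
```

```text
Traceback (most recent call last):
ValueError: zero-size array to reduction operation minimum which has no identity
```

```bash
python3 - <<'E'
from h import *
import pickle
w=pickle.load(open('wrist0.pkl','rb'));s=pickle.load(open('scene0.pkl','rb'))
hsv=cv2.cvtColor(w['image'],cv2.COLOR_BGR2HSV)
m=cv2.inRange(hsv,(18,100,100),(40,255,255));m[:335]=0;m[:,:315]=0;m[:,350:]=0;m[370:]=0
ys,xs=np.nonzero(m);c=((xs.min()+xs.max())/2,(ys.min()+ys.max())/2) if len(xs) else (331,352);print('ring',c,len(xs),onz(w,*c,.06),dep(w,*c),w['image'][352,322:342:2].tolist())
for p in((238,292),(362,296),(229,319),(355,322)):print(p,dep(w,*p))
print('edge dir',onz(w,355,322,.06)-onz(w,230,319,.06))
hs=cv2.cvtColor(s['image'],cv2.COLOR_BGR2HSV)
m=cv2.inRange(hs,(3,130,100),(20,255,255));m[:280]=0;m[330:]=0;m[:,:435]=0;m[:,470:]=0
ys,xs=np.nonzero(m)
for v in range(ys.min(),ys.max()+1,4):
  x=xs[ys==v]
  if len(x):print(v,x.mean(),dep(s,round(x.mean()),v))
print('ring scene',onz(s,373,241,.06), 'knob',onz(s,343,297,.032))
E
```

```text
ring (np.float64(330.0), np.float64(352.0)) 120 [ 0.62507351 -0.1308243   0.06      ] [ 0.62508784 -0.13385626  0.05517351] [[116, 221, 230], [110, 217, 229], [128, 128, 124], [57, 57, 55], [57, 56, 54], [51, 53, 49], [121, 131, 130], [114, 226, 232], [115, 208, 224], [181, 184, 180]]
(238, 292) [ 0.52619113 -0.08867568  0.01113691]
(362, 296) [ 0.65964044 -0.0936512   0.00956069]
(229, 319) [ 0.52549208 -0.10126249  0.04913943]
(355, 322) [ 0.65003543 -0.10670938  0.04394272]
edge dir [ 0.11901039 -0.00264006  0.        ]
286 451.0 [ 0.61729163 -0.30158535  0.01716074]
290 451.5 [ 0.49725161 -0.31881814  0.10799904]
294 452.0 [ 0.49251361 -0.32032897  0.10486124]
298 452.0 [ 0.49146242 -0.32140319  0.09863685]
302 450.5 [ 0.48991728 -0.31983205  0.09180416]
306 449.5 [ 0.49133881 -0.32061956  0.08329117]
310 448.5 [ 0.490082   -0.31898671  0.07601441]
314 448.5 [ 0.49063909 -0.31988494  0.06805357]
ring scene [ 0.6323445  -0.15221428  0.06      ] knob [ 0.50097503 -0.1503136   0.032     ]
```

```bash
python3 -m crank '[{"dp":[-0.5,-0.9,0],"angular":[0,0,0]},{"dp":[-0.53,-0.92,0],"angular":[0,0,0]},{"dp":[-0.53,-0.92,0],"angular":[0,0,0]},{"dp":[-0.53,-0.92,0],"angular":[0,0,0]},{"dp":[-0.53,-0.92,0],"angular":[0,0,0]},{"dp":[-0.53,-0.92,0],"angular":[0,0,0]},{"dp":[-0.53,-0.92,0],"angular":[0,0,0]},{"dp":[-0.53,-0.92,0],"angular":[0,0,0]},{"dp":[0,0,0],"angular":[0,0,0]},{"dp":[0,0,0],"angular":[0,0,0]}]'
python3 - <<'E'
from h import *
import pickle
d=snap('wrist','pics/w1.png');pickle.dump(d,open('w1.pkl','wb'))
print(proj(d,[.498,-.319,.108]),proj(d,[.625,-.131,.06]))
E
```

```text
t: 1.1
tcp_pos: [0.4983, -0.2204, 0.248]
tool_rot: [0.708, 0.706, 0.0, -0.0]
force: [0.9, 0.4, 1.4]
finger_gap: 1.0
gripper_force: 0.0
[328.84671733 349.29058179] [481.83026801 114.59795734]
```

View pics/w1.png

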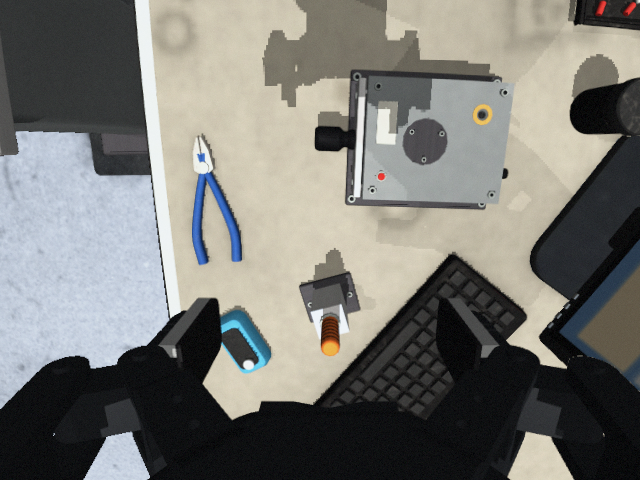

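The view agrees with my estimates: pin top at (331,348), brass ring at (482,115), knob at (332,138). The block is at (330,310), with the monitor at lower right.

```bash
python3 - <<'E'
from h import *
import pickle
w=pickle.load(open('w1.pkl','rb'))
hsv=cv2.cvtColor(w['image'],cv2.COLOR_BGR2HSV)
m=cv2.inRange(hsv,(18,100,100),(40,255,255));m[:95]=0;m[:,:465]=0;m[:,500:]=0;m[135:]=0
ys,xs=np.nonzero(m);c=((xs.min()+xs.max())/2,(ys.min()+ys.max())/2);print('ring',c,xs.min(),xs.max(),ys.min(),ys.max(),onz(w,*c,.06))
m=cv2.inRange(hsv,(5,150,200),(20,255,255));m[:300]=0;m[370:]=0;m[:,:310]=0;m[:,350:]=0
n,l,st,ce=cv2.connectedComponentsWithStats(m)
print(st[1:],ce[1:])
for p in((331,348),(331,346),(331,351)):print('top',p,onz(w,*p,.108),dep(w,*p))
# block top corners
g=w['image'][300:345:4,312:350:3].mean(2).astype(int);print(g)
for p in((347,70),(500,76),(345,207)):print(p,onz(w,*p,.01))
for p in((512,82),(497,203)):print(p,onz(w,*p,.06))
print('knob',onz(w,317,138,.043),onz(w,341,138,.043))
Z=w['range_z'];
for p in((600,100),(580,270),(545,335),(600,330),(630,150)):print('mon',p,dep(w,*p))
E
```

```text
ring (np.float64(482.0), np.float64(114.0)) 473 491 104 124 [ 0.62510047 -0.13052211  0.06      ]
[[321 341  18  15 207]] [[329.85507246 347.84057971]]
top (331, 348) [ 0.49977855 -0.31778867  0.108     ] [ 0.49977272 -0.31724752  0.10888242]
top (331, 346) [ 0.49977756 -0.31591371  0.108     ] [ 0.49978203 -0.31632375  0.10732359]
top (331, 351) [ 0.49978006 -0.32061491  0.108     ] [ 0.49978162 -0.32076169  0.10776473]
[[ 89  94  89  89  90  88  92  87  88  80  90  41  88]
 [ 88  89  88  88  87  89  89  87  97 138  91  81  89]
 [ 87  86  89 121 127 161 156 162 161 194 206  93  89]
 [243 242 243 243 165 148 117 152 158 193 241  91  97]
 [234 243 242 137 116 108  83 106 105 178 241 120 203]
 [120 243 243 164  38  32  51  38  62 122 243 235 169]
 [206 243 243 182  27  49  57  59  37 212 242 242 139]
 [205 216 243 131  35  48  45  60  38 212 243 243 207]
 [203 202 242  92  41  40  31  44  52 186 241 234 214]
 [201 201 226  62  48  29  39  36  58 114 198 196 198]
 [198 199 198  31  50  86 104  87  66 104 196 195 200]
 [199 202 204  50 138 165 165 160 138  95 198 196 194]]
(347, 70) [ 0.51520609 -0.08846783  0.01      ]
(500, 76) [ 0.6597005  -0.09186056  0.01      ]
(345, 207) [ 0.51448185 -0.2172522   0.01      ]
(512, 82) [ 0.64800541 -0.10487778  0.06      ]
(497, 203) [ 0.64588269 -0.2048996   0.06      ]
knob [ 0.48787779 -0.15033788  0.043     ] [ 0.50891123 -0.15037201  0.043     ]
mon (600, 100) [ 0.73859965 -0.11459722  0.04355101]
mon (580, 270) [ 0.76947448 -0.28461654  0.01337885]
mon (545, 335) [ 0.70785116 -0.33265929  0.06510877]
mon (600, 330) [ 0.72519799 -0.30322143  0.11031027]
mon (630, 150) [ 0.79927073 -0.15741538  0.0155673 ]
```

```bash
python3 - <<'E'
import cv2
i=cv2.imread('pics/w1.png');cv2.imwrite('pics/c1.png',cv2.resize(i[265:375,260:400],None,fx=5,fy=5,interpolation=cv2.INTER_CUBIC))
E
```

```text
(no output)
```

View pics/c1.png

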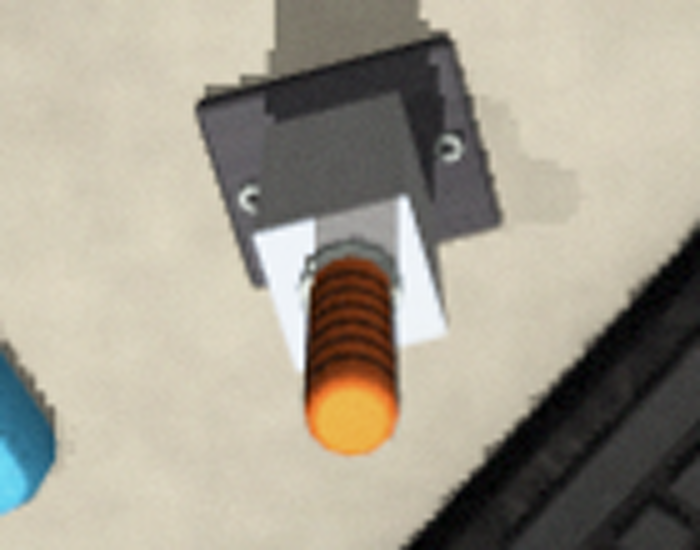

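The crop shows the pin's top disc centre at full-image (330.2,347.6), and the block's top face centred near (329.6,321.6) and turned about -14°. I'll descend around the handle.

```bash
python3 -m crank '[{"dp":[0,-0.8,0],"angular":[0,0,0]},{"dp":[0.02,-0.82,0],"angular":[0,0,0]},{"dp":[0,-0.81,-0.4],"angular":[0,0,0]},{"dp":[0,-0.81,-0.8],"angular":[0,0,0]},{"dp":[0,0,-0.9],"angular":[0,0,0]},{"dp":[0,0,-0.9],"angular":[0,0,0]},{"dp":[0,0,-0.9],"angular":[0,0,0]},{"dp":[0,0,-0.8],"angular":[0,0,0]},{"dp":[0,0,-0.5],"angular":[0,0,0]},{"dp":[0,0,-0.28],"angular":[0,0,0]},{"dp":[0,0,0],"angular":[0,0,0]},{"dp":[0,0,0],"angular":[0,0,0]}]'
python3 - <<'E'
from h import *
import pickle
w=pickle.load(open('w1.pkl','rb'))
print('block',onz(w,329.6,321.6,.06),'top',onz(w,330.2,347.6,.108))
d=snap('wrist','pics/w2.png');print(proj(d,[.499,-.3175,.06]),proj(d,[.499,-.3175,.108]))
E
```

```text
t: 2.35
tcp_pos: [0.5, -0.3171, 0.0844]
tool_rot: [0.707, 0.707, 0.0, 0.0]
force: [0.1, -0.6, -0.1]
finger_gap: 1.0
gripper_force: 0.0
block [ 0.49874961 -0.31867496  0.06      ] top [ 0.49911837 -0.31741213  0.108     ]
[327.02448663 296.43712442] [326.58490888 357.40545563]
```

```bash
python3 -m crank '[{"dp":[-0.03,-0.01,0],"angular":[0,0,0]},{"dp":[0,0,0],"angular":[0,0,0]},{"dp":[0,0,0],"angular":[0,0,0]},{"dp":[0,0,0],"angular":[0,0,0]},{"dp":[0,0,0],"angular":[0,0,0]},{"dp":[0,0,0],"angular":[0,0,0]},{"dp":[0,0,0],"angular":[0,0,0]},{"dp":[0,0,0],"angular":[0,0,0]},{"dp":[0,0,0],"angular":[0,0,0]},{"dp":[0,0,0],"angular":[0,0,0]},{"dp":[0,0,0],"angular":[0,0,0]},{"dp":[0,0,0],"angular":[0,0,0]}]' 1 60
python3 - <<'E'
from h import *
snap('wrist','pics/w3.png');s=sense();print(s['force'],s['gripper_force'],s['tcp_pos'],s['finger_gap'])
E
```

```text
t: 3.6
tcp_pos: [0.4984, -0.3178, 0.0842]
tool_rot: [0.707, 0.707, -0.0, 0.0]
force: [-0.5, 0.5, 4.7]
finger_gap: 0.173
gripper_force: 58.4
[-0.71541562 -0.11134577  4.97766155] 58.37510526180267 [ 0.49844285 -0.31779237  0.08422443] 0.16889371084566587
```

```bash
python3 -m crank '[{"dp":[0,0,0.3],"angular":[0,0,0]},{"dp":[0,0,0.6],"angular":[0,0,0]},{"dp":[0,0,0.7],"angular":[0,0,0]},{"dp":[0,0,0.7],"angular":[0,0,0]},{"dp":[0,0,0.7],"angular":[0,0,0]},{"dp":[0.4,0.6,0],"angular":[0,0,0]},{"dp":[0.53,0.8,0],"angular":[0,0,0]},{"dp":[0.53,0.8,0],"angular":[0,0,0]},{"dp":[0.53,0.8,0],"angular":[0,0,0]},{"dp":[0.53,0.8,0],"angular":[0,0,0]},{"dp":[0.53,0.8,0],"angular":[0,0,0]},{"dp":[0.53,0.8,0],"angular":[0,0,0]},{"dp":[0.53,0.7,0],"angular":[0,0,0]},{"dp":[0,0,0],"angular":[0,0,0]},{"dp":[0,0,0],"angular":[0,0,0]},{"dp":[0,0,0],"angular":[0,0,0]}]'
python3 - <<'E'
from h import *
import pickle
d=snap('wrist');e=snap('side');pickle.dump((d,e),open('w4.pkl','wb'))
s=sense();print(s['force'],s['tcp_pos'],s['tool_rot'])
p=s['tcp_pos']-[0,0,.0742]
print('tip exp',proj(d,p),proj(e,p),'ring exp',proj(d,[.6251,-.1306,.06]),proj(e,[.6251,-.1306,.06]))
a=d['image'];b=e['image']
u,v=proj(e,p).astype(int);x0=max(0,min(540,u-50));y0=max(0,min(405,v-35))
c=cv2.resize(b[y0:y0+75,x0:x0+100],(533,400),interpolation=cv2.INTER_CUBIC)
u,v=proj(d,p).astype(int);x1=max(0,min(540,u-50));y1=max(0,min(405,v-50))
c2=cv2.resize(a[y1:y1+75,x1:x1+100],(533,400),interpolation=cv2.INTER_CUBIC)
print(x0,y0,x1,y1)
cv2.imwrite('pics/c4.png',np.hstack([cv2.resize(c2,(400,300)),cv2.resize(c,(400,300))]))
E
```

```text
t: 5.25
tcp_pos: [0.621, -0.1352, 0.1736]
tool_rot: [0.707, 0.707, -0.0, -0.0]
force: [0.4, -0.0, -0.2]
finger_gap: 0.167
gripper_force: 58.5
[ 0.19477662  0.26416975 -0.31670279] [ 0.62104365 -0.13556061  0.17380001] [ 7.07587310e-01  7.06625857e-01 -2.00478253e-04 -2.39889022e-04]
tip exp [329.34604836 261.40583793] [303.41507197 204.06140875] ring exp [335.2549585 236.0481055] [300.79049169 221.52462596]
253 169 279 211
```

View pics/c4.png

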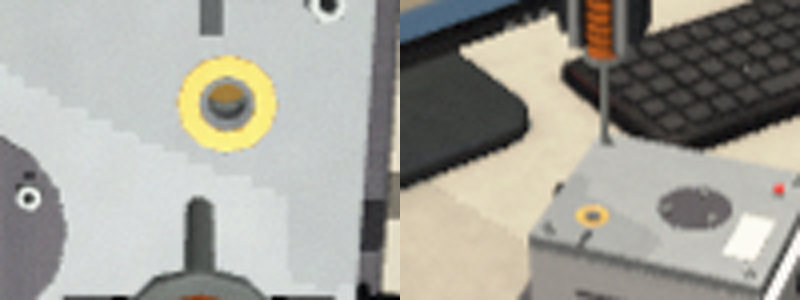

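The left crop (wrist) shows the rod tip at full-image (329.3,261) and the ring centre at (336.0,237.0). The right crop (side) shows the tip at (304.8,204.5) and the ring at (301,223). The pin hangs upright in the grip.

```bash
python3 - <<'E'
from h import *
import pickle
d,e=pickle.load(open('w4.pkl','rb'))
for n,img,x,y in(('w',d,279,211),('s',e,253,169)):
    a=img['image'];h=cv2.cvtColor(a,cv2.COLOR_BGR2HSV)
    m=cv2.inRange(h,(15,90,120),(40,255,255))
    mm=np.zeros_like(m);
    if n=='w': mm[220:252,320:352]=1
    else: mm[213:232,288:312]=1
    pts=cv2.findNonZero(m*mm);
    c,ax,an=cv2.fitEllipse(cv2.convexHull(pts));print(n,c,ax,'ring',onz(img,*c,.06))
print('tip w',onz(d,329.25,262,.0994),'tip s',onz(e,304.75,204.5,.0994))
# triangulate tip
A=[];b=[]
for img,p in((d,(329.25,261.5)),(e,(304.75,204.3))):
    r=img['P'][:3,:3]@ray(img,*p);r/=np.linalg.norm(r);M=np.eye(3)-np.outer(r,r);A.append(M);b.append(M@img['P'][:3,3])
print('tri',np.linalg.lstsq(np.vstack(A),np.hstack(b),rcond=None)[0])
E
```

```text
w (335.2069091796875, 236.46583557128906) (23.44355583190918, 24.261545181274414) ring [ 0.62506882 -0.13089216  0.06      ]
s (300.50640869140625, 222.5) (4.875680446624756, 6.961628437042236) ring [ 0.62452258 -0.12725368  0.06      ]
tip w [ 0.6209887  -0.13598779  0.0994    ] tip s [ 0.6181612  -0.13521805  0.0994    ]
tri [ 0.61989215 -0.13655277  0.09843188]
```

```bash
python3 -m crank '[{"dp":[0.14,0.16,-0.3],"angular":[0,0,0]},{"dp":[0,0,-0.5],"angular":[0,0,0]},{"dp":[0,0,-0.25],"angular":[0,0,0]},{"dp":[0,0,0],"angular":[0,0,0]},{"dp":[0,0,0],"angular":[0,0,0]},{"dp":[0,0,0],"angular":[0,0,0]}]'
python3 - <<'E'
from h import *
import pickle
d=snap('wrist');e=snap('side');pickle.dump((d,e),open('w5.pkl','wb'))
s=sense();print(s['force'],s['tcp_pos'])
p=s['tcp_pos']-[0,0,.0742];r=[.6251,-.1309,.06]
print('tip exp',proj(d,p),proj(e,p),'ring exp',proj(d,r),proj(e,r))
c=cv2.resize(e['image'][190:240,280:330],(400,400),interpolation=cv2.INTER_CUBIC)
u,v=proj(d,p).astype(int);x1=u-25;y1=v-30
c2=cv2.resize(d['image'][y1:y1+50,x1:x1+50],(400,400),interpolation=cv2.INTER_CUBIC)
print(x1,y1)
cv2.imwrite('pics/c5.png',np.hstack([c2,c]))
E
```

```text
t: 5.95
tcp_pos: [0.6262, -0.1301, 0.1426]
tool_rot: [0.707, 0.707, 0.0, 0.0]
force: [0.1, 1.1, 0.6]
finger_gap: 0.17
gripper_force: 58.5
[ 0.10088049  0.01439928 -0.68269708] [ 0.62622343 -0.13001301  0.14290019]
tip exp [329.23370629 260.72606822] [300.1233785  218.02766933] ring exp [327.31925296 257.58539213] [300.84022986 221.44229894]
304 230
```

View pics/c5.png

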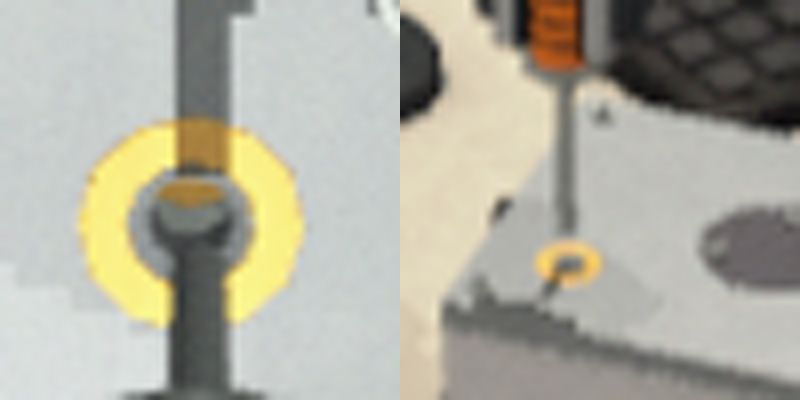

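Left crop: ring centre at full-image (327.9,257.8), tip axis at u≈328.9. Right crop: tip at (300.8,219) and ring at (301,223). They're within about 1 mm of each other.

```bash
python3 - <<'E'
from h import *
import pickle
d,e=pickle.load(open('w5.pkl','rb'))
p=np.array([.6262,-.1300,.0686])
for n,img in(('w',d),('s',e)):
    q=proj(img,p);print(n,'J px/mm',[(proj(img,p+np.eye(3)[i]*1e-3)-q).round(3).tolist() for i in range(3)],'below',(proj(img,[*p[:2],.06])-q).round(2))
print(onz(d,327.9,257.75,.06),onz(e,301,223,.06),onz(e,300.75,219,.0686))
E
```

```text
w J px/mm [[1.736, 0.0], [0.002, -1.653], [0.004, 0.546]] below [-0.04 -4.5 ]
s J px/mm [[-0.473, -0.093], [-0.168, 0.273], [-0.005, -0.411]] below [0.04 3.51]
[ 0.62544803 -0.13100346  0.06      ] [ 0.62302029 -0.12595679  0.06      ] [ 0.62397243 -0.12738051  0.0686    ]
```

```bash
python3 -m crank '[{"dp":[-0.02,-0.03,-0.1],"angular":[0,0,0]},{"dp":[0,0,-0.1],"angular":[0,0,0]},{"dp":[0,0,-0.08],"angular":[0,0,0]},{"dp":[0,0,-0.03],"angular":[0,0,0]},{"dp":[0,0,-0.02],"angular":[0,0,0]},{"dp":[0,0,0],"angular":[0,0,0]}]'; python3 -m crank '[{"dp":[0,0,-0.03],"angular":[0,0,0]},{"dp":[0,0,-0.03],"angular":[0,0,0]},{"dp":[0,0,0],"angular":[0,0,0]}]'
```

```text
t: 6.65
tcp_pos: [0.6253, -0.1308, 0.1324]
tool_rot: [0.707, 0.707, -0.0, -0.0]
force: [0.0, 0.9, -0.6]
finger_gap: 0.17
gripper_force: 58.5
t: 6.95
tcp_pos: [0.6252, -0.1307, 0.1306]
tool_rot: [0.707, 0.707, -0.0, -0.0]
force: [0.9, 0.3, -0.7]
finger_gap: 0.169
gripper_force: 58.5
```

```bash
python3 -m crank '[{"dp":[0,0,-0.05],"angular":[0,0,0]},{"dp":[0,0,-0.05],"angular":[0,0,0]},{"dp":[0,0,0],"angular":[0,0,0]}]'; python3 -m crank '[{"dp":[0,0,-0.05],"angular":[0,0,0]},{"dp":[0,0,-0.05],"angular":[0,0,0]},{"dp":[0,0,0],"angular":[0,0,0]}]';python3 -m crank '[{"dp":[0,0,-0.05],"angular":[0,0,0]},{"dp":[0,0,-0.05],"angular":[0,0,0]},{"dp":[0,0,0],"angular":[0,0,0]}]'
```

```text
t: 7.25
tcp_pos: [0.6251, -0.1307, 0.1274]
tool_rot: [0.707, 0.707, -0.0, -0.0]
force: [0.1, -0.7, -0.9]
finger_gap: 0.172
gripper_force: 58.5
t: 7.55
tcp_pos: [0.6251, -0.1307, 0.1244]
tool_rot: [0.707, 0.707, -0.0, -0.0]
force: [0.1, -0.2, -0.7]
finger_gap: 0.169
gripper_force: 58.5
t: 7.85
tcp_pos: [0.6251, -0.1307, 0.1214]
tool_rot: [0.707, 0.707, -0.0, -0.0]
force: [0.5, 0.6, -1.7]
finger_gap: 0.172
gripper_force: 58.5
```

```bash
cat > ok.sh <<'E'
python3 -c "from station import sense
import sys
s=sense();print(round(s['t'],2),s['tcp_pos'].round(4),s['force'].round(1));sys.exit(s['force'][2]>2.8 or abs(s['force'][:2]).max()>4)"
E
python3 -m crank '[{"dp":[0,0,-0.04],"angular":[0,0,0]},{"dp":[0,0,-0.04],"angular":[0,0,0]},{"dp":[0,0,0],"angular":[0,0,0]}]' >/dev/null && bash ok.sh && python3 -m crank '[{"dp":[0,0,-0.04],"angular":[0,0,0]},{"dp":[0,0,-0.04],"angular":[0,0,0]},{"dp":[0,0,0],"angular":[0,0,0]}]' >/dev/null&& bash ok.sh && python3 -m crank '[{"dp":[0,0,-0.04],"angular":[0,0,0]},{"dp":[0,0,-0.04],"angular":[0,0,0]},{"dp":[0,0,0],"angular":[0,0,0]}]'>/dev/null && bash ok.sh && python3 -m crank '[{"dp":[0,0,-0.04],"angular":[0,0,0]},{"dp":[0,0,-0.04],"angular":[0,0,0]},{"dp":[0,0,0],"angular":[0,0,0]}]' >/dev/null&& bash ok.sh
```

```text
8.15 [ 0.6252 -0.1307  0.1191] [ 0.5  0.1 -1. ]False
```

```bash
sed -i 's/sys.exit(\(.*\))"/sys.exit(int(\1))"/' ok.sh
python3 -m crank '[{"dp":[0,0,-0.04],"angular":[0,0,0]},{"dp":[0,0,-0.04],"angular":[0,0,0]},{"dp":[0,0,0],"angular":[0,0,0]}]' >/dev/null && bash ok.sh && python3 -m crank '[{"dp":[0,0,-0.04],"angular":[0,0,0]},{"dp":[0,0,-0.04],"angular":[0,0,0]},{"dp":[0,0,0],"angular":[0,0,0]}]' >/dev/null&& bash ok.sh && python3 -m crank '[{"dp":[0,0,-0.04],"angular":[0,0,0]},{"dp":[0,0,-0.04],"angular":[0,0,0]},{"dp":[0,0,0],"angular":[0,0,0]}]'>/dev/null && bash ok.sh && python3 -m crank '[{"dp":[0,0,-0.04],"angular":[0,0,0]},{"dp":[0,0,-0.04],"angular":[0,0,0]},{"dp":[0,0,0],"angular":[0,0,0]}]' >/dev/null&& bash ok.sh && python3 -m crank '[{"dp":[0,0,-0.04],"angular":[0,0,0]},{"dp":[0,0,-0.04],"angular":[0,0,0]},{"dp":[0,0,0],"angular":[0,0,0]}]' >/dev/null&& bash ok.sh && python3 -m crank '[{"dp":[0,0,-0.04],"angular":[0,0,0]},{"dp":[0,0,-0.04],"angular":[0,0,0]},{"dp":[0,0,0],"angular":[0,0,0]}]' >/dev/null&& bash ok.sh
```

```text
8.45 [ 0.6251 -0.1307  0.1167] [ 0.1 -0.5 -1.7]
8.75 [ 0.6251 -0.1307  0.1143] [-0.2 -0.3 -1.3]
9.05 [ 0.6254 -0.1308  0.1123] [-0.7  0.9  0.9]
9.35 [ 0.6256 -0.1309  0.1109] [-1.1  0.7  6.1]
```

```bash
python3 -m crank '[{"dp":[0,0,-0.04],"angular":[0,0,0]},{"dp":[0,0,0],"angular":[0,0,0]}]' >/dev/null; bash ok.sh;  python3 -m crank '[{"dp":[0,0,-0.03],"angular":[0,0,0]},{"dp":[0,0,0],"angular":[0,0,0]}]' >/dev/null; bash ok.sh
```

```text
9.55 [ 0.6256 -0.1309  0.1099] [-1.4  0.8  6.6]
9.75 [ 0.6256 -0.1309  0.1092] [-1.6  0.5  7.7]
```

```bash
python3 -m crank '[{"dp":[0,0,-0.04],"angular":[0,0,0]},{"dp":[0,0,0],"angular":[0,0,0]}]' >/dev/null; bash ok.sh;  python3 -m crank '[{"dp":[0,0,-0.02],"angular":[0,0,0]},{"dp":[0,0,0],"angular":[0,0,0]}]' >/dev/null; bash ok.sh
```

```text
9.95 [ 0.6256 -0.1309  0.1081] [-1.4  1.1  9.2]
10.15 [ 0.6256 -0.1309  0.1073] [-2.2  0.1  7.1]
```

```bash
python3 - <<'E'
from h import *
import pickle
e=pickle.load(open('scene0.pkl','rb'));f=snap('scene','pics/s6.png')
h=lambda a:cv2.cvtColor(a['image'],cv2.COLOR_BGR2GRAY)[285:312,318:362]
for n in(e,f):
    y,x=np.nonzero(h(n)<45);print(x.mean()+318,y.mean()+285,x.min()+318,y.max()+285)
print(proj(f,[.497,-.152,.032]),proj(f,[.475,-.1516,.032]))
E
```

```text
339.14285714285717 301.2857142857143 337 303<stdin>:6: RuntimeWarning: Mean of empty slice.
  ret = ret.dtype.type(ret / rcount)
Traceback (most recent call last):
ValueError: zero-size array to reduction operation minimum which has no identity
```

```bash
python3 -m crank '[{"dp":[0,0,0],"angular":[0,0,0]},{"dp":[0,0,0],"angular":[0,0,0]},{"dp":[0,0,0],"angular":[0,0,0]},{"dp":[0,0,0],"angular":[0,0,0]},{"dp":[0,0,0],"angular":[0,0,0]},{"dp":[0,0,0],"angular":[0,0,0]},{"dp":[0,0,0],"angular":[0,0,0]},{"dp":[0,0,0],"angular":[0,0,0]},{"dp":[0,0,0],"angular":[0,0,0]},{"dp":[0,0,0],"angular":[0,0,0]}]'
python3 - <<'E'
from h import *
f=snap('scene');print(proj(f,[.497,-.152,.032]),proj(f,[.475,-.1516,.032]))
cv2.imwrite('pics/c7.png',cv2.resize(f['image'][210:330,290:450],(640,480)))
E
```

```text
t: 11.2
tcp_pos: [0.6257, -0.1309, 0.1074]
tool_rot: [0.707, 0.707, 0.0, 0.001]
force: [-1.3, 0.9, 7.2]
finger_gap: 0.17
gripper_force: 59.1
[342.98626787 298.76842115] [337.27606749 307.14882602]
```

View pics/c7.png

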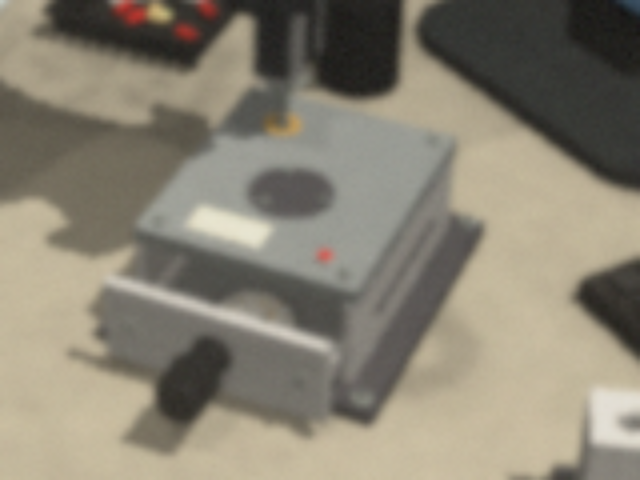

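The drawer has sprung open: the knob is now at scene (338,304), about 22 mm out, with the white sensor just visible. I'll withdraw the pin and carry it back to the block.

```bash
python3 -m crank '[{"dp":[0,0,0.2],"angular":[0,0,0]},{"dp":[0,0,0.5],"angular":[0,0,0]},{"dp":[0,0,0.7],"angular":[0,0,0]},{"dp":[0,0,0.7],"angular":[0,0,0]},{"dp":[0,0,0.3],"angular":[0,0,0]},{"dp":[-0.4,-0.5,0],"angular":[0,0,0]},{"dp":[-0.53,-0.8,0],"angular":[0,0,0]},{"dp":[-0.53,-0.8,0],"angular":[0,0,0]},{"dp":[-0.53,-0.8,0],"angular":[0,0,0]},{"dp":[-0.53,-0.8,0],"angular":[0,0,0]},{"dp":[-0.53,-0.8,0],"angular":[0,0,0]},{"dp":[-0.53,-0.8,0],"angular":[0,0,0]},{"dp":[-0.53,-0.8,0],"angular":[0,0,0]},{"dp":[-0.1,-0.1,0],"angular":[0,0,0]},{"dp":[0,0,0],"angular":[0,0,0]},{"dp":[0,0,0],"angular":[0,0,0]},{"dp":[0,0,0],"angular":[0,0,0]}]'
python3 - <<'E'
from h import *
d=snap('wrist');s=sense();print(s['tcp_pos'],s['force'])
p=s['tcp_pos']-[0,0,.0742];b=[.4988,-.3183,.06]
print(proj(d,p),proj(d,b))
cv2.imwrite('pics/c8.png',cv2.resize(d['image'][200:290,270:390],(800,600),interpolation=cv2.INTER_CUBIC))
E
```

```text
t: 12.95
tcp_pos: [0.4991, -0.3157, 0.1775]
tool_rot: [0.707, 0.708, 0.0, -0.0]
force: [0.0, -0.7, -1.0]
finger_gap: 0.171
gripper_force: 58.5
[ 0.49932901 -0.31569618  0.17761278] [-0.39318933  0.40158144 -1.05126566]
[329.60195696 260.80192289] [328.66842838 244.79915897]
```

View pics/c8.png

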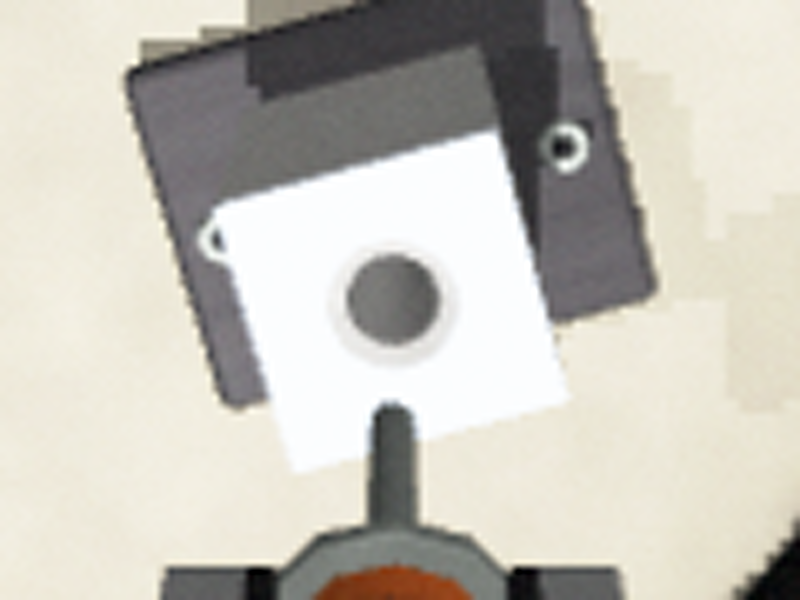

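The bore centre is at full-image (329.0,245.3) and the tip edge at (328.8,260.4), so the pin needs about 2 mm more in -y.

```bash
python3 -m crank '[{"dp":[0.01,-0.07,-0.3],"angular":[0,0,0]},{"dp":[0,0,-0.5],"angular":[0,0,0]},{"dp":[0,0,-0.4],"angular":[0,0,0]},{"dp":[0,0,-0.2],"angular":[0,0,0]},{"dp":[0,0,-0.1],"angular":[0,0,0]},{"dp":[0,0,-0.1],"angular":[0,0,0]},{"dp":[0,0,0],"angular":[0,0,0]}]' >/dev/null; bash ok.sh && python3 -m crank '[{"dp":[0,0,-0.3],"angular":[0,0,0]},{"dp":[0,0,-0.3],"angular":[0,0,0]},{"dp":[0,0,-0.3],"angular":[0,0,0]},{"dp":[0,0,-0.3],"angular":[0,0,0]},{"dp":[0,0,-0.15],"angular":[0,0,0]},{"dp":[0,0,-0.05],"angular":[0,0,0]},{"dp":[0,0,0],"angular":[0,0,0]},{"dp":[0,0,0],"angular":[0,0,0]}]' >/dev/null && bash ok.sh
```

```text
13.7 [ 0.4993 -0.3189  0.1297] [ 0.3 -0.  -0.6]
14.5 [ 0.4995 -0.3191  0.088 ] [ 0.5 -0.6 -0.6]
```

```bash
python3 -m crank '[{"dp":[0,0,-0.05],"angular":[0,0,0]},{"dp":[0,0,-0.03],"angular":[0,0,0]},{"dp":[0,0,0],"angular":[0,0,0]}]' >/dev/null; bash ok.sh && python3 -m crank '[{"dp":[0,0,-0.04],"angular":[0,0,0]},{"dp":[0,0,0],"angular":[0,0,0]}]' >/dev/null && bash ok.sh && python3 -m crank '[{"dp":[0,0,-0.04],"angular":[0,0,0]},{"dp":[0,0,0],"angular":[0,0,0]}]' >/dev/null && bash ok.sh  && python3 -m crank '[{"dp":[0,0,-0.04],"angular":[0,0,0]},{"dp":[0,0,0],"angular":[0,0,0]}]' >/dev/null && bash ok.sh
```

```text
14.8 [ 0.4993 -0.3189  0.0855] [-0.8  0.2 -0. ]
15.0 [ 0.4994 -0.3189  0.0843] [-0.1 -0.2 -0.1]
15.2 [ 0.4994 -0.319   0.0842] [-1.6  0.3  7.2]
```

```bash
python3 -m crank '[{"dp":[0,0,0],"angular":[0,0,0]},{"dp":[0,0,0],"angular":[0,0,0]},{"dp":[0,0,0],"angular":[0,0,0]},{"dp":[0,0,0],"angular":[0,0,0]},{"dp":[0,0,0],"angular":[0,0,0]},{"dp":[0,0,0],"angular":[0,0,0]},{"dp":[0,0,0],"angular":[0,0,0]},{"dp":[0,0,0],"angular":[0,0,0]},{"dp":[0,0,0],"angular":[0,0,0]},{"dp":[0,0,0.5],"angular":[0,0,0]},{"dp":[0,0,1],"angular":[0,0,0]},{"dp":[0,0,1],"angular":[0,0,0]},{"dp":[0,0,1],"angular":[0,0,0]},{"dp":[0,0.9,0.5],"angular":[0,0,0]},{"dp":[0,0.9,0.5],"angular":[0,0,0]},{"dp":[0,0.9,0],"angular":[0,0,0]},{"dp":[0,0,0],"angular":[0,0,0]},{"dp":[0,0,0],"angular":[0,0,0]}]' 0
python3 - <<'E'
from h import *
import pickle
d=snap('wrist','pics/w9.png');pickle.dump(d,open('w9.pkl','wb'))
print(proj(d,[.4988,-.3185,.108]),proj(d,[.4988,-.3185,.06]),proj(d,[.475,-.1515,.032]))
E
```

```text
t: 17.0
tcp_pos: [0.4995, -0.2377, 0.2191]
tool_rot: [0.707, 0.708, -0.0, 0.001]
force: [-0.2, -0.3, 0.2]
finger_gap: 0.996
gripper_force: 0.0
[327.63619555 348.91330383] [327.68409139 318.61619235] [298.87036205 116.79417625]
```

View pics/w9.png

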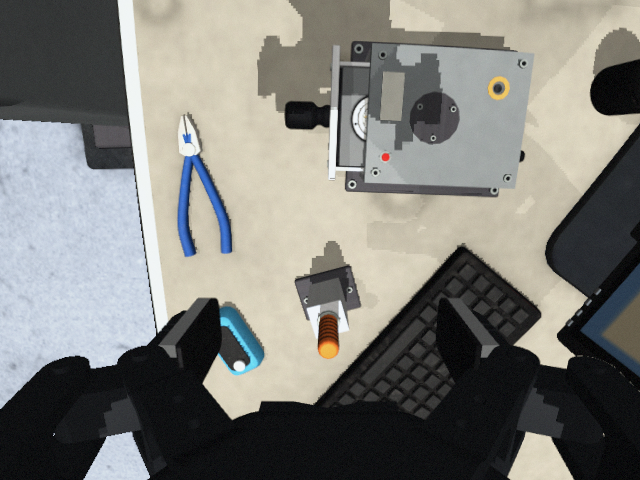

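The pin is back upright in its block with its top at (328,348), and the drawer is open with the knob centred at (299,115), as predicted. Next I'll turn the gripper 89° and go over the knob.

```bash
python3 -m crank '[{"dp":[-0.08,0.27,0],"angular":[0,0,8.07]},{"dp":[-0.08,0.26,0],"angular":[0,0,8.07]},{"dp":[-0.08,0.26,0],"angular":[0,0,8.07]},{"dp":[-0.08,0.26,0],"angular":[0,0,8.07]},{"dp":[-0.08,0.26,0],"angular":[0,0,8.07]},{"dp":[-0.07,0.26,0],"angular":[0,0,8.07]},{"dp":[-0.07,0.26,0],"angular":[0,0,8.07]},{"dp":[-0.07,0.26,0],"angular":[0,0,8.07]},{"dp":[-0.07,0.26,0],"angular":[0,0,8.07]},{"dp":[-0.07,0.26,0],"angular":[0,0,8.07]},{"dp":[-0.07,0.26,0],"angular":[0,0,8.07]},{"dp":[0,0,0],"angular":[0,0,0]},{"dp":[0,0,0],"angular":[0,0,0]},{"dp":[0,0,0],"angular":[0,0,0]}]'; python3 - <<'E'
from h import *
s=sense();print(s['q'].round(2),R.from_quat(s['tool_rot']).as_matrix().round(3))
E
```

```text
t: 18.45
tcp_pos: [0.4751, -0.1528, 0.218]
tool_rot: [0.012, 1.0, -0.0, 0.0]
force: [1.4, -0.2, -0.2]
finger_gap: 1.0
gripper_force: 0.0
[-0.54  0.4   1.78 -0.    0.96 -2.08] [[-1.     0.024  0.001]
 [ 0.024  1.    -0.001]
 [-0.001 -0.001 -1.   ]]
```

```bash
python3 -m crank '[{"dp":[0,0.04,-0.8],"angular":[0,0,0]},{"dp":[0,0,-1],"angular":[0,0,0]},{"dp":[0,0,-1],"angular":[0,0,0]},{"dp":[0,0,-1],"angular":[0,0,0]},{"dp":[0,0,-0.9],"angular":[0,0,0]},{"dp":[0,0,-0.7],"angular":[0,0,0]},{"dp":[0,0,-0.5],"angular":[0,0,0]},{"dp":[0,0,-0.2],"angular":[0,0,0]},{"dp":[0,0,0],"angular":[0,0,0]},{"dp":[0,0,0],"angular":[0,0,0]}]' && bash ok.sh && python3 -m crank '[{"dp":[0,0,0],"angular":[0,0,0]},{"dp":[0,0,0],"angular":[0,0,0]},{"dp":[0,0,0],"angular":[0,0,0]},{"dp":[0,0,0],"angular":[0,0,0]},{"dp":[0,0,0],"angular":[0,0,0]},{"dp":[0,0,0],"angular":[0,0,0]},{"dp":[0,0,0],"angular":[0,0,0]},{"dp":[0,0,0],"angular":[0,0,0]},{"dp":[0,0,0],"angular":[0,0,0]},{"dp":[0,0,0],"angular":[0,0,0]}]' 1 30
```

```text
t: 19.45
tcp_pos: [0.4752, -0.151, 0.0354]
tool_rot: [0.011, 1.0, -0.0, 0.0]
force: [-0.6, 0.5, 0.2]
finger_gap: 1.001
gripper_force: 0.0
19.45 [ 0.4752 -0.151   0.0354] [-0.6  0.5  0.2]
t: 20.45
tcp_pos: [0.4738, -0.1489, 0.0356]
tool_rot: [0.012, 1.0, 0.001, -0.001]
force: [0.1, 5.3, 6.1]
finger_gap: 0.246
gripper_force: 30.2
```

```bash
python3 -m crank '[{"dp":[0,0.07,0.02],"angular":[0,0,0]},{"dp":[-0.05,0,0],"angular":[0,0,0]},{"dp":[-0.1,0.005,0],"angular":[0,0,0]},{"dp":[-0.1,0,0],"angular":[0,0,0]},{"dp":[-0.1,0.005,0],"angular":[0,0,0]},{"dp":[-0.1,0,0],"angular":[0,0,0]},{"dp":[-0.1,0.005,0],"angular":[0,0,0]},{"dp":[-0.1,0,0],"angular":[0,0,0]},{"dp":[-0.1,0.005,0],"angular":[0,0,0]},{"dp":[-0.1,0,0],"angular":[0,0,0]},{"dp":[-0.1,0.005,0],"angular":[0,0,0]},{"dp":[-0.1,0,0],"angular":[0,0,0]},{"dp":[-0.05,0,0],"angular":[0,0,0]},{"dp":[0,0,0],"angular":[0,0,0]}]'
```

```text
t: 21.85
tcp_pos: [0.4411, -0.1476, 0.0357]
tool_rot: [0.011, 1.0, 0.0, -0.0]
force: [0.4, -0.6, 0.8]
finger_gap: 0.242
gripper_force: 30.3
```

```bash
python3 -m crank '[{"dp":[-0.06,0,0],"angular":[0,0,0]},{"dp":[-0.06,0.005,0],"angular":[0,0,0]},{"dp":[0,0,0],"angular":[0,0,0]}]'>/dev/null; bash ok.sh && python3 -m crank '[{"dp":[-0.05,0,0],"angular":[0,0,0]},{"dp":[0,0,0],"angular":[0,0,0]}]'>/dev/null; bash ok.sh && python3 -m crank '[{"dp":[-0.05,0,0],"angular":[0,0,0]},{"dp":[0,0,0],"angular":[0,0,0]}]'>/dev/null; bash ok.sh && python3 -m crank '[{"dp":[-0.05,0,0],"angular":[0,0,0]},{"dp":[0,0,0],"angular":[0,0,0]}]'>/dev/null; bash ok.sh
```

```text
22.15 [ 0.4378 -0.1475  0.0356] [ 0.1 -1.2  1.1]
22.35 [ 0.4367 -0.1475  0.0356] [2.  0.8 1.5]
22.55 [ 0.4366 -0.1476  0.0356] [ 6.2  4.  -0.1]
22.55 [ 0.4366 -0.1476  0.0356] [ 6.2  4.  -0.1]
```

```bash
python3 -m crank '[{"dp":[0,0,0],"angular":[0,0,0]},{"dp":[0,0,0],"angular":[0,0,0]},{"dp":[0,0,0],"angular":[0,0,0]},{"dp":[0,0,0],"angular":[0,0,0]},{"dp":[0,0,0],"angular":[0,0,0]},{"dp":[0,0,0],"angular":[0,0,0]},{"dp":[0,0,0],"angular":[0,0,0]},{"dp":[0,0,0],"angular":[0,0,0]},{"dp":[0,0,0.5],"angular":[0,0,0]},{"dp":[0,0,1],"angular":[0,0,0]},{"dp":[0,0,1],"angular":[0,0,0]},{"dp":[0,0,1],"angular":[0,0,0]},{"dp":[0,0,1],"angular":[0,0,0]},{"dp":[0,0,1],"angular":[0,0,0]},{"dp":[0,0,0.5],"angular":[0,0,0]},{"dp":[0,0,0],"angular":[0,0,0]},{"dp":[0,0,0],"angular":[0,0,0]}]' 0
python3 - <<'E'
from h import *
f=snap('scene');k=[.437,-.1505,.032];print(proj(f,k),proj(f,[.442,-.1505,.032]),proj(f,[.4988,-.3185,.108]))
cv2.imwrite('pics/c10.png',cv2.resize(f['image'][210:360,290:490],(800,600)))
E
```

```text
t: 24.25
tcp_pos: [0.4347, -0.1473, 0.2154]
tool_rot: [0.011, 1.0, 0.0, -0.0]
force: [-0.3, -0.1, -0.9]
finger_gap: 1.001
gripper_force: 0.0
[326.59035155 322.39660927] [327.95597261 320.29940334] [452.02732228 289.28579305]
```

View pics/c10.png

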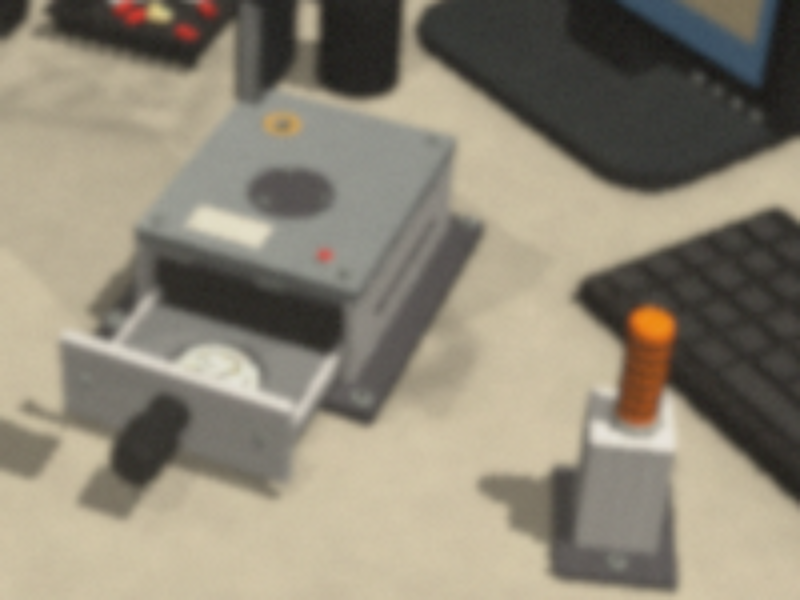

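The drawer is fully out, with its knob at scene (327.5,320) against (326.6,322.4) predicted for the stop. The sensor is lying in its nest and the pin is upright and seated.

```bash
python3 -c "from station import order;print(order.sign_off())"
```

```text
the job is handed in; nothing more can be done
None
```

I released the latch (about 10 N at most on the wrist sensor), put the pin back upright and seated in its block, pulled the drawer out to its stop with the sensor still in its nest, and handed the job in at about 24 s; no verdict was returned.

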